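# Stand the ball finial on the spraying block

## Robot

A 7-joint arm with a two-finger parallel gripper is mounted at the origin on the work surface; the furniture and walls round the work are solid. World frame = base frame: x ahead of the robot, y to its left, z up, the work surface at z = 0. Lengths are in mm, angles in rad, forces in N, time in s.
With the tool pointing down it reaches from about 425 to 875 mm from the base axis. Payload 8.4 kg.
Tool frame: the origin (TCP) lies midway between the tips of the shut fingers; the grasp point (between the pads) lies behind it (bot.grip_point_offset is the z of the grasp point in the tool frame, in mm); z points along the fingers, y is the line along which they close (so a half turn about z gives the same grasp; the last joint's range is limited). The gripper opens to 87 mm and grips with 3 to 60 N. Pads are 19 mm wide; open, the fingers measure 117 mm over their backs; the gripper's body (75 mm by 190 mm) begins 51 mm behind the grasp point.
Start: joints at [-1.288, 0.333, 0.04, 1.465, -0.013, 1.343, -0.059], TCP at [242.183, 603.167, 222.546] pointing down, gripper open.
Joint ranges: [-2.58, 2.58], [-0.38, 2.09], [-1.3, 1.39], [0.25, 2.4], [-1.5, 4.64], [0.08, 2.09], [-2.65, 2.65]. Speed limits (rad/s): [2.22, 2.22, 2.79, 2.79, 3.14, 3.14, 3.14].

## Interface

Orientations are given as a unit quaternion [w, x, y, z].
In Python, from station import bot gives the robot as it stands.
- The arm moves only by the shell command python3 -m inch 'ROWS'. ROWS is JSON, a list of rows, each an object with "rot": the turn, a rotation vector about the tool's x, y, z in units of 30 degrees (1.0 is 30 degrees), a list of three; "slide": the shift along the tool's x, y, z in units of 0.15 m (1.0 is 0.15 m), a list of three; "hand": the gripper command: -1 is shut, 1 is fully open, values between are in proportion. A call has 1 to 8 rows; each row is the pose to reach, as a shift and turn from the pose commanded when the call began, along the tool's axes at that moment; what a row does not reach only later rows make up. A row lasts 1/12 s, in which the tool goes at most 41.7 mm and 7.16 degrees, less where a joint would pass 70% of its speed; a pose out of reach is approached as far as the arm can. A call with a number of a shift or a turn outside -1 to 1 is refused whole. A call with a gripper value outside its range is refused whole. The fingers move at their own pace and stop on an object; the grip force is fixed at half the most. Time passes only in rows, so rows that repeat a pose let the fingers close. It gives the time, the measured TCP pose, the force, the opening and the grip force at its end, in the units of the state.
- bot.sense(): the state, without advancing time (a new reading comes with each control period).
- bot.capture(name): name is "scene" or "top" or "wrist"; returns a dict with "img" (384x512x3 uint8, red, green, blue), "camera_matrix" (3x3 intrinsics, pixels), "world_from_camera" (4x4, takes a point from camera to world coordinates); the wrist camera has in their place "hand_eye" (4x4, takes a point from camera to tool coordinates, whose origin is the TCP and whose axes are the flange's). Camera axes: x right, y up, looking along -z (the intrinsics and any distortion apply to the point x, -y, -z); pixel columns grow to the right and rows downward; lengths in mm; the calibration is good to about 2 mm. A picture is of the moment at which its call begins: read the wrist's pose just before it. There is no depth.
- bot.job_done(): hands the job in; it is judged then, once.
The state is a dict: "time": time; "joint_pos": joint angles; "joint_vel": joint speeds; "joint_torque": joint torques, N m; "position": TCP position; "tool_rot": TCP orientation; "contact_force": force on the tool from outside, world axes, zero at the start; "wrist_torque": the same for the moment, N m; "grip_width": finger opening in mm; "grasp_force": force on a finger pad.
Only numpy, scipy, OpenCV 4.12 (cv2) and the standard library are available. Lean on these libraries where they do the work, as an engineer would, in place of code of your own. Each camera call takes 0.05 s, during which the arm holds its last target. There are 200 camera calls.

## Task

Take the ball-topped finial out of the drilled holder and stand it upright by itself, on its narrow foot, in the middle of the larger wooden block, ready to be primed. It is top-heavy: keep it upright, set it down without dropping it, let go gently, back off and watch it stand still on its own for two seconds before you finish. Leave the other two finials in their holes and the smaller wooden block where it is.

Things in the scene. Friction and masses are not known exactly. Their poses are not given: they have to be found in the camera images.
- ball_finial: finial to move: bare light wood, a 48 mm ball on a slim turned stem, 128 mm tall, about 0.12 kg. Origin: centre of its foot's flat underside, z up the stem; ball centre 104 mm above it (hold it from above across the ball). Foot 32 mm in diameter, 18 mm high, below a 38 mm collar (to 25 mm); stem 18 to 28 mm. Stands upright in any one of the holder's holes; tips over if leaned more than about 10 degrees
- pointed_finial: turned bare-wood finial; round, same foot as the ball-topped one; its 48 mm head runs up to a point 120 mm above the origin (centre of the underside of its foot, z up). Stands in another hole of the holder; leave it there
- flat_finial: turned bare-wood finial; round, same foot as the ball-topped one; its 56 mm head is a flat cap, 104 mm above the origin (centre of the underside of its foot, z up). Stands in another hole of the holder; leave it there
- holder: wooden plank 70 x 270 x 35 mm (x, y, z), fixed to the table, with three blind holes of 36 mm diameter, 15 mm deep, in a row along its y axis at -95, 0 and +95 mm; a finial stands loosely on the floor of each hole, 20 mm above the table, so carry the ball finial over or round the others, which reach up to 140 mm. Origin: centre of the plank's underside; z up
- pine_block: the larger of the two plain wooden blocks: 60 x 170 x 30 mm (x, y, z), lying loose and flat on the table. Origin: centre of its underside; its long side is along y, its top is 30 mm above the origin. The finial goes in the middle of this top
- oak_offcut: the smaller plain wooden block, 45 x 120 x 22 mm, lying loose on the table beside the larger one, on its far side from the robot. Origin: centre of its underside. Leave it
There are look-alikes about, which are no part of the job. Leave any blue look-alike of the ball_finial alone.

How it is judged (in metres and radians):
On the way, in this order (a step that is already met when the one before it is completed fails the run):
1. the ball-topped finial is held in the gripper, lifted clear out of the holder (height (world z) of ball_finial above 0.045 m and contact force between ball_finial and the fingers above 0.5 N), for 0.1 s.
2. it stands upright and still, let go, in the middle of the larger block, for one second (horizontal distance between ball_finial and pine_block below 0.018 m and z of ball_finial in the frame of pine_block between 0.025 and 0.035 m and angle between ball_finial's own z axis and vertical below 0.09 rad and linear speed of ball_finial below 0.015 m/s and angular speed of ball_finial below 0.15 rad/s and contact force between ball_finial and the fingers below 0.05 N and contact force between ball_finial and the arm below 0.05 N), for 1 s.
At the end, for the whole second after the job is handed in: The ball-topped finial stands by itself on its foot on top of the larger block, its axis within 18 mm of the block's middle and within 5 degrees of upright, at rest and touched by nothing of the robot (all of step 2).
It fails at once if the ball-topped finial is leaned over by more than 30 degrees or falls over (angle between ball_finial's own z axis and vertical above 0.52 rad).
It fails at once if the ball-topped finial is dropped (it moves faster than 0.3 m/s while not held, a fall of about 5 mm) (linear speed of ball_finial above 0.3 m/s and contact force between ball_finial and the fingers below 0.05 N).
It fails at once if another finial is taken out of its hole or tipped over (distance of any of pointed_finial, flat_finial from where it was at the start of the episode above 0.03 m or angle between any of pointed_finial, flat_finial's own z axis and vertical above 0.52 rad).
It fails at once if the smaller block is shifted by more than 30 mm (distance of oak_offcut from where it was at the start of the episode above 0.03 m).
It also fails if it takes over 64 s, if anything falls off the work surface, if the arm or the gripper's body presses on something with over 40 N, if the wrist force passes 120 N, or if a joint passes its speed limit or range.

## Working session

There is one attempt and no reset: what is moved stays moved. The work goes in short steps, Python scripts to look and compute and a shell command to move; the robot and the scene stay as the last step left them, time stands still between calls to the robot, and variables do not carry over. Pictures are saved under pics/ and viewed, at most 10 in all, crops included, and the job is handed in when it is done.

```bash
mkdir -p pics; ls; python3 - <<'E'
from station import bot
import cv2,numpy as np
s=bot.sense();print({k:np.round(v,3).tolist() for k,v in s.items()},bot.grip_point_offset)
for n in("scene","top"):
    c=bot.capture(n);cv2.imwrite(f"pics/{n}0.png",c["img"][...,::-1]);print(n,np.round(c["camera_matrix"],1).tolist(),np.round(c["world_from_camera"],3).tolist(),c.keys())
E
```

```text
pics
{'time': 0.0, 'joint_pos': [-1.288, 0.334, 0.04, 1.466, -0.013, 1.343, -0.059], 'joint_vel': [0.001, 0.0, -0.0, -0.0, 0.0, -0.001, 0.001], 'joint_torque': [-0.0, -65.637, 1.335, -40.379, -0.06, 0.045, 0.0], 'position': [242.021, 602.757, 221.666], 'tool_rot': [-0.0, 0.19, 0.982, -0.001], 'contact_force': [-0.641, 0.646, -0.357], 'wrist_torque': [-0.061, 0.059, 0.024], 'grasp_force': 0.0, 'grip_width': 86.976} -18.700000000000003
scene [[366.1, 0.0, 256.0], [0.0, 366.1, 188.3], [0.0, 0.0, 1.0]] [[0.733, 0.347, -0.585, -5.937], [-0.68, 0.368, -0.634, -641.903], [-0.004, 0.863, 0.506, 557.454], [0.0, 0.0, 0.0, 1.0]] dict_keys(['img', 'camera_matrix', 'world_from_camera'])
top [[438.0, 0.0, 253.6], [0.0, 438.0, 194.3], [0.0, 0.0, 1.0]] [[-0.026, 0.991, -0.132, 452.777], [-1.0, -0.029, -0.014, 0.406], [-0.017, 0.132, 0.991, 1006.357], [0.0, 0.0, 0.0, 1.0]] dict_keys(['img', 'camera_matrix', 'world_from_camera'])
```

View pics/scene0.png

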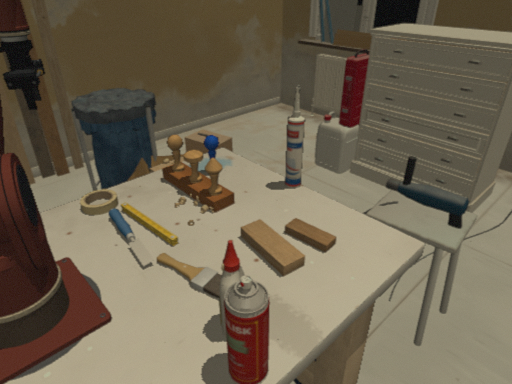

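View pics/top0.png

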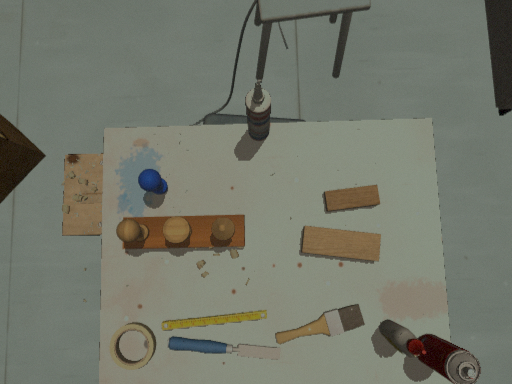

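The scene view shows the ball finial at (175,143) in the holder's far-left hole, with the flat one at (194,158) and the pointed one at (213,168). In the top view the ball is at (128,230), the flat cap at (176,230), the pointed one at (223,229), the pine block at (341,244) and the oak at (352,198). The blue look-alike is at (151,181).

```bash
cat > h.py <<'E'
from station import bot
import cv2,numpy as np
from scipy.spatial.transform import Rotation as R
def ray(c,uv,T=None):
    T=c["world_from_camera"] if T is None else T; K=c["camera_matrix"]
    d=np.linalg.inv(K)@[uv[0],uv[1],1]; d=T[:3,:3]@(d*[1,-1,-1]); return T[:3,3],d/np.linalg.norm(d)
def onz(c,uv,z,T=None):
    o,d=ray(c,uv,T); return o+d*(z-o[2])/d[2]
def tri(rs):
    A=sum(np.eye(3)-np.outer(d,d) for o,d in rs); b=sum((np.eye(3)-np.outer(d,d))@o for o,d in rs); return np.linalg.solve(A,b)
E
python3 - <<'E'
from h import *
t=bot.capture("top"); s=bot.capture("scene")
def circ(c,x0,y0,w,rmin,rmax,k=8):
    g=cv2.resize(cv2.cvtColor(c["img"],cv2.COLOR_RGB2GRAY)[y0:y0+w,x0:x0+w],None,fx=k,fy=k,interpolation=cv2.INTER_CUBIC)
    h=cv2.HoughCircles(cv2.GaussianBlur(g,(0,0),4),cv2.HOUGH_GRADIENT,1,20,param1=60,param2=12,minRadius=rmin*k,maxRadius=rmax*k)
    return [((a+.5)/k+x0-.5,(b+.5)/k+y0-.5,r/k) for a,b,r in h[0][:3]]
ct=circ(t,108,210,40,9,15); cs=circ(s,157,125,36,6,11)
print(np.round(ct,1),np.round(cs,1))
print("ball plane",onz(t,ct[0],124).round(1),onz(s,cs[0],124).round(1),"tri",tri([ray(t,ct[0]),ray(s,cs[0])]).round(1))
hsv=cv2.cvtColor(t["img"],cv2.COLOR_RGB2HSV)
m=cv2.inRange(hsv,(5,70,60),(25,255,255)); m[:, :110]=0
cs_,_=cv2.findContours(m,cv2.RETR_EXTERNAL,cv2.CHAIN_APPROX_NONE)
for q in cs_:
    if cv2.contourArea(q)>700:
        r=cv2.minAreaRect(q); b=cv2.boxPoints(r)
        print(np.round(r[0],1),b.round(1).tolist(),[onz(t,p,30)[:2].round(1).tolist() for p in b])
v=np.hstack([cv2.resize(t["img"][205:265,105:255],None,fx=4,fy=4),]) ; v2=cv2.resize(t["img"][180:270,295:390],None,fx=4,fy=4)
w=np.zeros((600,600,3),np.uint8); w[:240]=v; w[240:600,:380]=v2
b3=cv2.resize(s["img"][125:180,150:205],None,fx=4,fy=4);w[240:460,380:600]=b3
cv2.imwrite("pics/c.png",w[...,::-1])
E
```

```text
Traceback (most recent call last):
TypeError: 'NoneType' object is not subscriptable
```

```bash
python3 - <<'E'
from h import *
t=bot.capture("top"); s=bot.capture("scene")
def circ(c,x0,y0,w,rmin,rmax,k=8):
    g=cv2.resize(cv2.cvtColor(c["img"],cv2.COLOR_RGB2GRAY)[y0:y0+w,x0:x0+w],None,fx=k,fy=k,interpolation=cv2.INTER_CUBIC)
    h=cv2.HoughCircles(cv2.GaussianBlur(g,(0,0),4),cv2.HOUGH_GRADIENT_ALT,1.5,20,param1=40,param2=.2,minRadius=rmin*k,maxRadius=rmax*k)
    if h is None: return [(128,230,0)] if w==40 else [(175.5,143,0)]
    return [((a+.5)/k+x0-.5,(b+.5)/k+y0-.5,r/k) for a,b,r in h[0][:3,:3]]
ct=circ(t,108,210,40,9,15); cs=circ(s,157,125,36,6,11)
print(np.round(ct,1),np.round(cs,1))
print("ball plane",onz(t,ct[0],124).round(1),onz(s,cs[0],124).round(1),"tri",tri([ray(t,ct[0]),ray(s,cs[0])]).round(1))
hsv=cv2.cvtColor(t["img"],cv2.COLOR_RGB2HSV)
m=cv2.inRange(hsv,(5,70,60),(25,255,255)); m[:, :110]=0
cs_,_=cv2.findContours(m,cv2.RETR_EXTERNAL,cv2.CHAIN_APPROX_NONE)
for q in cs_:
    if cv2.contourArea(q)>700:
        r=cv2.minAreaRect(q); b=cv2.boxPoints(r)
        print(np.round(r[0],1),b.round(1).tolist(),[onz(t,p,30)[:2].round(1).tolist() for p in b])
v=cv2.resize(t["img"][205:265,105:255],None,fx=4,fy=4) ; v2=cv2.resize(t["img"][180:270,295:390],None,fx=4,fy=4)
w=np.zeros((600,600,3),np.uint8); w[:240]=v; w[240:600,:380]=v2
b3=cv2.resize(s["img"][125:180,150:205],None,fx=4,fy=4);w[240:460,380:600]=b3
cv2.imwrite("pics/c.png",w[...,::-1])
E
```

```text
[[128 230   0]] [[175.5 143.    0. ]]
ball plane [505.  268.3 124. ] [502.9 261.  124. ] tri [506.  268.7 120.7]
[132.5 345.5] [[110.0, 323.0], [155.0, 323.0], [155.0, 368.0], [110.0, 368.0]] [[309.5, 333.8], [307.1, 235.5], [213.4, 235.2], [215.6, 332.3]]
[340.7 243.1] [[300.29998779296875, 252.3000030517578], [303.3999938964844, 225.10000610351562], [381.1000061035156, 233.89999389648438], [378.0, 261.1000061035156]] [[451.1, -85.6], [510.8, -94.9], [486.5, -265.5], [427.4, -255.0]]
[180.  231.5] [[116.0, 215.0], [244.0, 215.0], [244.0, 248.0], [116.0, 248.0]] [[545.0, 324.3], [536.9, 36.6], [463.7, 38.3], [471.3, 323.2]]
[352.  197.3] [[324.1000061035156, 191.0], [376.8999938964844, 183.39999389648438], [379.79998779296875, 203.60000610351562], [327.0, 211.10000610351562]] [[585.9, -144.6], [599.6, -263.6], [554.0, -267.1], [540.4, -148.9]]
```

View pics/c.png

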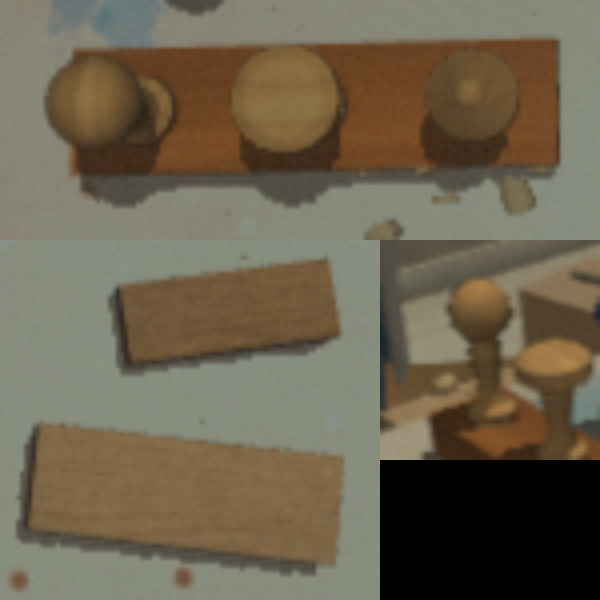

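The crops show the ball at top pixel (128.5,230.1) and scene pixel (174.6,142.1). The pine top is a clean rectangle. The ball is therefore near (505,267), and I'll move above it and refine with the wrist camera.

```bash
cat >> h.py <<'E'
def go(target,ydeg):
    "rot z (units of 30 deg) so that tool y lies at ydeg in world, slide (units of 150 mm) to the target TCP"
    s=bot.sense(); q=s["tool_rot"]; r=R.from_quat([q[1],q[2],q[3],q[0]])
    y=r.as_matrix()[:,1]; a=np.degrees(np.arctan2(y[1],y[0]))
    d=(np.array(target)-s["position"])
    tilt=np.cross(r.as_matrix()[:,2],[0,0,-1]); print("pos",np.round(s["position"],1),"rotz",round((a-ydeg)/30,3),"tiltfix",np.round(r.inv().apply(tilt)*57.3/30,3),"slide",np.round(r.inv().apply(d)/150,4),"grip",round(s["grip_width"],1),round(s["grasp_force"],1),"F",np.round(s["contact_force"],1),"t",round(s["time"],2))
E
python3 -m inch '[{"rot":[0,0,1],"slide":[-1,-0.6,0],"hand":1},{"rot":[0,0,1],"slide":[-1,-0.6,0],"hand":1},{"rot":[0,0,1],"slide":[-1,-0.6,0],"hand":1},{"rot":[0,0,1],"slide":[-1,-0.6,0],"hand":1},{"rot":[0,0,1],"slide":[-1,-0.6,0],"hand":1},{"rot":[0,0,1],"slide":[-1,-0.6,0],"hand":1},{"rot":[0,0,1],"slide":[-1,-0.6,0],"hand":1}]'
python3 - <<'E'
from h import *
go([505,267,222],0)
t=bot.capture("top");s=bot.capture("scene"); print("ball",tri([ray(t,(128.5,230.1)),ray(s,(174.6,142.1))]).round(1),onz(t,(128.5,230.1),124).round(1))
print("pine",onz(t,(340.7,243.1),30).round(1))
w=bot.capture("wrist");print(np.round(w["hand_eye"],2).tolist(),np.round(w["camera_matrix"],1).tolist())
E
```

```text
time: 0.88
position: [348.0, 463.6, 222.8]
tool_rot: [-0.0, 0.437, 0.899, 0.0]
contact_force: [-0.4, -0.2, -0.1]
grip_width: 87.0
grasp_force: 0.0
pos [348.  463.6 222.8] rotz 1.27 tiltfix [ 0.001 -0.001  0.   ] slide [-1.6771  0.0144  0.0045] grip 87.0 0.0 F [-0.4 -0.2 -0.1] t 0.88
ball [504.4 267.4 124.5] [504.8 267.3 124. ]
pine [ 468.8 -175.6   30. ]
[[-0.0, 0.95, 0.3, 82.61], [1.0, 0.0, -0.0, -0.09], [-0.0, 0.3, -0.95, -161.11], [0.0, 0.0, 0.0, 1.0]] [[293.1, 0.0, 256.8], [0.0, 293.1, 184.7], [0.0, 0.0, 1.0]]
```

```bash

python3 -m inch '[{"rot":[0,0,1],"slide":[-1,0,0],"hand":1},{"rot":[0,0,1],"slide":[-1,0,0],"hand":1},{"rot":[0,0,1],"slide":[-1,0,0],"hand":1},{"rot":[0,0,1],"slide":[-1,0,0],"hand":1},{"rot":[0,0,1],"slide":[-1,0,0],"hand":1},{"rot":[0,0,1],"slide":[-1,0,0],"hand":1}]'
python3 - <<'E'
from h import *
go([504.5,267.3,222],0)
s=bot.sense(); w=bot.capture("wrist"); cv2.imwrite("pics/w1.png",w["img"][...,::-1])
q=s["tool_rot"];T=np.eye(4);T[:3,:3]=R.from_quat([q[1],q[2],q[3],q[0]]).as_matrix();T[:3,3]=s["position"];T=T@w["hand_eye"]
p=np.linalg.inv(T)@[504.5,267.3,124,1];p=p[:3]*[1,-1,-1];u=w["camera_matrix"]@p;print("expected ball px",(u/u[2]).round(1))
np.savez("w1.npz",T=T,K=w["camera_matrix"])
E
```

```text
time: 1.53
position: [440.9, 345.5, 222.5]
tool_rot: [0.0, 0.656, 0.755, -0.0]
contact_force: [-0.7, 0.5, -0.3]
grip_width: 87.1
grasp_force: 0.0
pos [440.9 345.5 222.5] rotz 0.267 tiltfix [0. 0. 0.] slide [-0.5757  0.3472  0.0037] grip 87.1 0.0 F [-0.7  0.5 -0.3] t 1.53
expected ball px [307.6 265.9   1. ]
```

View pics/w1.png

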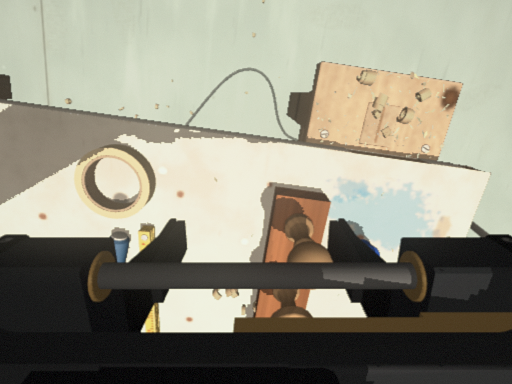

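The wrist view shows the ball at about (309,257), partly behind the gripper bar. The prediction was (308,266), so the estimate holds. I'll go straight above it.

```bash

python3 -m inch '[{"rot":[0,0,0.267],"slide":[-0.576,0.347,0],"hand":1},{"rot":[0,0,0.267],"slide":[-0.576,0.347,0],"hand":1},{"rot":[0,0,0.267],"slide":[-0.576,0.347,0],"hand":1},{"rot":[0,0,0.267],"slide":[-0.576,0.347,0],"hand":1},{"rot":[0,0,0.267],"slide":[-0.576,0.347,0],"hand":1},{"rot":[0,0,0.267],"slide":[-0.576,0.347,0],"hand":1}]'
python3 - <<'E'
from h import *
go([504.5,267.3,124-18.7],0)
for n in("top","scene","wrist"): cv2.imwrite(f"pics/{n}2.png",bot.capture(n)["img"][...,::-1])
w=np.hstack([cv2.imread("pics/scene2.png")[90:230,120:290],cv2.imread("pics/wrist2.png")[150:290,171:341]]);cv2.imwrite("pics/c2.png",cv2.resize(w,None,fx=2.3,fy=2.3))
E
```

```text
time: 2.08
position: [502.9, 270.1, 222.2]
tool_rot: [-0.0, 0.705, 0.709, -0.0]
contact_force: [0.3, 0.4, -0.3]
grip_width: 87.0
grasp_force: 0.0
pos [502.9 270.1 222.2] rotz 0.013 tiltfix [-0.002 -0.001 -0.   ] slide [-0.0187  0.0113  0.7795] grip 87.0 0.0 F [ 0.3  0.4 -0.3] t 2.08
```

View pics/c2.png

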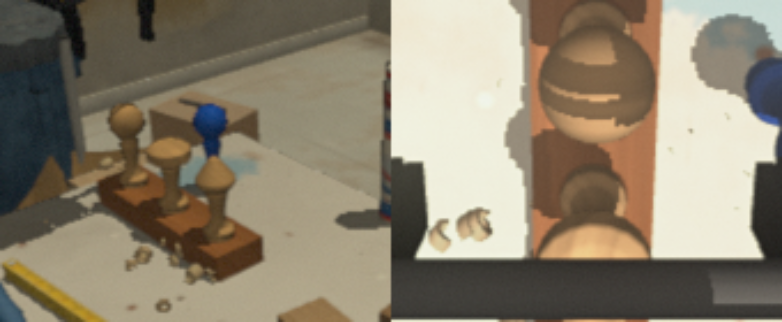

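The wrist view shows the striped ball at about pixel (260.5,186) with its foot behind it, clear between the open fingers. The scene view shows the fingertips straight above the ball.

```bash
python3 - <<'E'
from h import *
s=bot.sense(); w=bot.capture("wrist"); t=bot.capture("top");sc=bot.capture("scene")
q=s["tool_rot"];T=np.eye(4);T[:3,:3]=R.from_quat([q[1],q[2],q[3],q[0]]).as_matrix();T[:3,3]=s["position"];T=T@w["hand_eye"]
g=cv2.cvtColor(w["img"],cv2.COLOR_RGB2GRAY)[145:225,220:300]
h=cv2.HoughCircles(cv2.resize(g,None,fx=4,fy=4,interpolation=cv2.INTER_CUBIC),cv2.HOUGH_GRADIENT,1,30,param1=100,param2=15,minRadius=88,maxRadius=116)
print(h[0][:3]/4+[220,145,0])
c=h[0][0][:2]/4+[220,145]
for uv in (c,(260.6,186)):
  print("wrist",onz(w,uv,124,T).round(1),"tri",tri([ray(w,uv,T),ray(t,(128.5,230.1)),ray(sc,(174.6,142.1))]).round(1))
go([505,268.5,160],0)
E
```

```text
Traceback (most recent call last):
TypeError: 'NoneType' object is not subscriptable
```

```bash
python3 - <<'E'
from h import *
s=bot.sense(); w=bot.capture("wrist"); t=bot.capture("top");sc=bot.capture("scene")
q=s["tool_rot"];T=np.eye(4);T[:3,:3]=R.from_quat([q[1],q[2],q[3],q[0]]).as_matrix();T[:3,3]=s["position"];T=T@w["hand_eye"]
uv=(260.4,186.2)
print("wrist",onz(w,uv,124,T).round(1),"tri",tri([ray(w,uv,T),ray(t,(128.5,230.1)),ray(sc,(174.6,142.1))]).round(1),onz(sc,(174.6,142.1),124).round(1))
go([505.5,268.5,105.3],0)
E
```

```text
wrist [507.5 267.5 124. ] tri [505.6 267.7 124.1] [504.6 268.7 124. ]
pos [504.  267.8 222.6] rotz 0.005 tiltfix [-0. -0. -0.] slide [0.0046 0.0098 0.7819] grip 87.2 0.0 F [ 0.9 -1.2 -0.9] t 2.53
```

```bash

python3 -m inch '[{"rot":[0,0,0],"slide":[0,0.01,0.15],"hand":1},{"rot":[0,0,0],"slide":[0,0.01,0.3],"hand":1},{"rot":[0,0,0],"slide":[0,0.01,0.45],"hand":1},{"rot":[0,0,0],"slide":[0,0.01,0.6],"hand":1},{"rot":[0,0,0],"slide":[0,0.01,0.7],"hand":0.6},{"rot":[0,0,0],"slide":[0,0.01,0.78],"hand":0.4},{"rot":[0,0,0],"slide":[0,0.01,0.78],"hand":0.3},{"rot":[0,0,0],"slide":[0,0.01,0.78],"hand":0.25}]'
python3 - <<'E'
from h import *
go([505.6,267.8,105.3],0)
E
python3 -m inch '[{"rot":[0,0,0],"slide":[0,0,0],"hand":0.22},{"rot":[0,0,0],"slide":[0,0,0],"hand":0.2},{"rot":[0,0,0],"slide":[0,0,0],"hand":0.18},{"rot":[0,0,0],"slide":[0,0,0],"hand":0.16},{"rot":[0,0,0],"slide":[0,0,0],"hand":0.14}]'
python3 - <<'E'
from h import *
go([505.6,267.8,105.3],0)
w=[bot.capture(n)["img"][...,::-1] for n in("scene","wrist")]
cv2.imwrite("pics/c3.png",cv2.resize(np.hstack([w[0][80:240,110:310],w[1][100:260,156:356]]),None,fx=2,fy=2))
E
```

```text
time: 3.2
position: [505.6, 267.5, 105.6]
tool_rot: [0.0, 0.706, 0.708, -0.0]
contact_force: [-0.1, 0.1, -0.5]
grip_width: 68.0
grasp_force: 0.0
pos [505.6 267.5 105.6] rotz 0.004 tiltfix [-0.001  0.001 -0.   ] slide [ 0.0019 -0.0003  0.0019] grip 68.0 0.0 F [-0.1  0.1 -0.5] t 3.2
time: 3.62
position: [505.9, 267.8, 106.0]
tool_rot: [0.0, 0.706, 0.708, 0.0]
contact_force: [-0.4, -0.4, 0.5]
grip_width: 50.5
grasp_force: 0.0
pos [505.9 267.8 106. ] rotz 0.004 tiltfix [ 0.001 -0.001 -0.   ] slide [ 0.0002 -0.0018  0.0048] grip 50.5 0.0 F [-0.4 -0.4  0.5] t 3.62
```

View pics/c3.png

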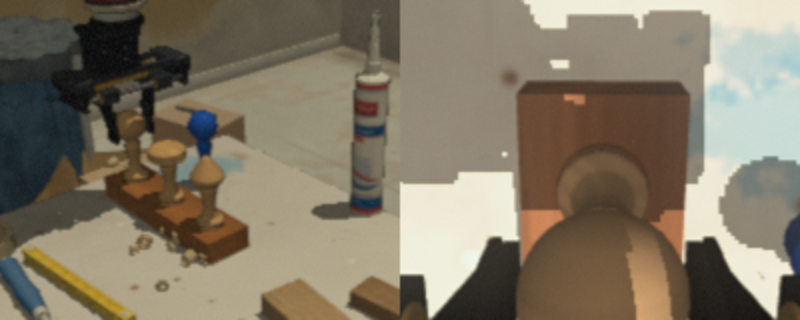

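The ball sits centred between the pads, with the fingers in the wrist crop at x≈515 and 690. I'll close now, then lift gently.

```bash

python3 -m inch '[{"rot":[0,0,0],"slide":[0,0,0],"hand":0.1},{"rot":[0,0,0],"slide":[0,0,0],"hand":0.05},{"rot":[0,0,0],"slide":[0,0,0],"hand":-0.2},{"rot":[0,0,0],"slide":[0,0,0],"hand":-1},{"rot":[0,0,0],"slide":[0,0,0],"hand":-1},{"rot":[0,0,0],"slide":[0,0,0],"hand":-1}]'
python3 -m inch '[{"rot":[0,0,0],"slide":[0,0,-0.02],"hand":-1},{"rot":[0,0,0],"slide":[0,0,-0.06],"hand":-1},{"rot":[0,0,0],"slide":[0,0,-0.12],"hand":-1},{"rot":[0,0,0],"slide":[0,0,-0.2],"hand":-1},{"rot":[0,0,0],"slide":[0,0,-0.28],"hand":-1},{"rot":[0,0,0],"slide":[0,0,-0.34],"hand":-1},{"rot":[0,0,0],"slide":[0,0,-0.36],"hand":-1},{"rot":[0,0,0],"slide":[0,0,-0.36],"hand":-1}]'
```

```text
time: 4.22
position: [505.7, 267.6, 105.6]
tool_rot: [0.0, 0.706, 0.708, 0.0]
contact_force: [0.7, -0.2, 0.8]
grip_width: 46.9
grasp_force: 30.0
time: 4.88
position: [506.3, 268.0, 161.0]
tool_rot: [0.0, 0.706, 0.708, 0.001]
contact_force: [0.0, 0.1, -1.1]
grip_width: 46.1
grasp_force: 30.0
```

```bash

python3 -m inch '[{"rot":[0,0,0],"slide":[0,0,-0.04],"hand":-1},{"rot":[0,0,0],"slide":[0,0,-0.12],"hand":-1},{"rot":[0,0,0],"slide":[0,0,-0.24],"hand":-1},{"rot":[0,0,0],"slide":[0,0,-0.36],"hand":-1},{"rot":[0,0,0],"slide":[0,0,-0.48],"hand":-1},{"rot":[0,0,0],"slide":[0,0,-0.58],"hand":-1},{"rot":[0,0,0],"slide":[0,0,-0.63],"hand":-1},{"rot":[0,0,0],"slide":[0,0,-0.64],"hand":-1}]'
python3 - <<'E'
from h import *
go([469,-175.6,250],0)
t=bot.capture("top");w=[bot.capture(n)["img"][...,::-1] for n in("scene","wrist")]
cv2.imwrite("pics/c4.png",cv2.resize(np.hstack([w[0][60:220,90:290],w[1][100:260,156:356]]),None,fx=2,fy=2))
E
```

```text
time: 5.55
position: [506.3, 267.8, 257.4]
tool_rot: [0.0, 0.706, 0.708, 0.001]
contact_force: [0.7, -0.3, -2.2]
grip_width: 46.6
grasp_force: 30.0
pos [506.3 267.8 257.4] rotz 0.004 tiltfix [ 0.004 -0.003  0.   ] slide [-2.9559 -0.2543  0.0446] grip 46.6 30.0 F [ 0.7 -0.3 -2.2] t 5.55
```

View pics/c4.png

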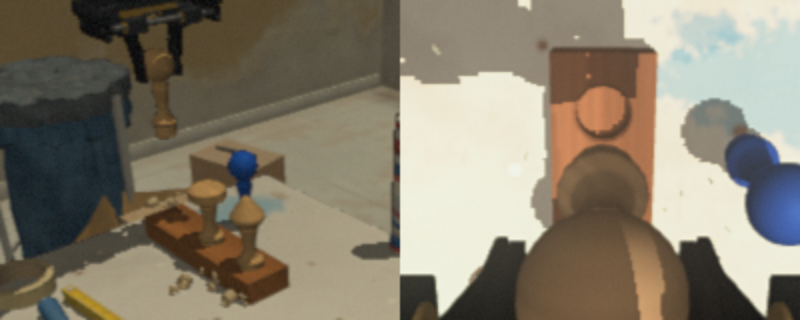

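The finial hangs upright in the fingers, foot well clear, and sits in the hand as it did before the lift. I'll carry it over to above the pine block.

```bash

python3 -m inch '[{"rot":[0,0,0],"slide":[-0.02,0,0],"hand":-1},{"rot":[0,0,0],"slide":[-0.08,-0.01,0],"hand":-1},{"rot":[0,0,0],"slide":[-0.18,-0.015,0],"hand":-1},{"rot":[0,0,0],"slide":[-0.32,-0.03,0],"hand":-1},{"rot":[0,0,0],"slide":[-0.48,-0.04,0],"hand":-1},{"rot":[0,0,0],"slide":[-0.65,-0.055,0],"hand":-1},{"rot":[0,0,0],"slide":[-0.82,-0.07,0],"hand":-1},{"rot":[0,0,0],"slide":[-1,-0.085,0],"hand":-1}]'
python3 -m inch '[{"rot":[0,0,0],"slide":[-0.17,-0.015,0],"hand":-1},{"rot":[0,0,0],"slide":[-0.34,-0.03,0],"hand":-1},{"rot":[0,0,0],"slide":[-0.51,-0.045,0],"hand":-1},{"rot":[0,0,0],"slide":[-0.68,-0.055,0],"hand":-1},{"rot":[0,0,0],"slide":[-0.84,-0.07,0],"hand":-1},{"rot":[0,0,0],"slide":[-1,-0.085,0],"hand":-1}]'
python3 -m inch '[{"rot":[0,0,0],"slide":[-0.17,-0.015,0],"hand":-1},{"rot":[0,0,0],"slide":[-0.34,-0.03,0],"hand":-1},{"rot":[0,0,0],"slide":[-0.5,-0.045,0],"hand":-1},{"rot":[0,0,0],"slide":[-0.65,-0.055,0],"hand":-1},{"rot":[0,0,0],"slide":[-0.78,-0.065,0],"hand":-1},{"rot":[0,0,0],"slide":[-0.88,-0.075,0],"hand":-1},{"rot":[0,0,0],"slide":[-0.93,-0.08,0],"hand":-1},{"rot":[0,0,0],"slide":[-0.956,-0.085,0],"hand":-1}]'
python3 -m inch '[{"rot":[0,0,0],"slide":[0,0,0],"hand":-1},{"rot":[0,0,0],"slide":[0,0,0],"hand":-1},{"rot":[0,0,0],"slide":[0,0,0],"hand":-1}]'
python3 - <<'E'
from h import *
go([468.8,-175.6,125],0)
v=[bot.capture(n)["img"][...,::-1] for n in("scene","top","wrist")]
a=np.hstack([v[0][100:300,190:390],v[1][140:340,240:440],v[2][90:290,156:356]])
cv2.imwrite("pics/c5.png",cv2.resize(a,(800,267)))
cv2.imwrite("pics/w5.png",v[2])
E
```

```text
time: 6.37
position: [492.5, 114.1, 255.4]
tool_rot: [-0.0, 0.707, 0.707, 0.0]
contact_force: [-0.1, -0.9, -1.3]
grip_width: 46.9
grasp_force: 30.0
time: 6.87
position: [479.4, -35.9, 255.4]
tool_rot: [-0.0, 0.707, 0.707, 0.0]
contact_force: [0.8, -0.2, -1.4]
grip_width: 46.7
grasp_force: 30.0
time: 7.53
position: [466.9, -178.2, 255.4]
tool_rot: [-0.0, 0.708, 0.707, 0.0]
contact_force: [0.6, 0.1, -1.4]
grip_width: 46.7
grasp_force: 30.0
time: 7.78
position: [468.3, -175.0, 255.5]
tool_rot: [-0.0, 0.706, 0.708, 0.0]
contact_force: [0.3, 0.3, -1.9]
grip_width: 46.8
grasp_force: 30.0
pos [ 468.3 -175.   255.5] rotz 0.006 tiltfix [-0.    -0.001 -0.   ] slide [-0.0046  0.0031  0.8697] grip 46.8 30.0 F [ 0.3  0.3 -1.9] t 7.78
```

View pics/c5.png

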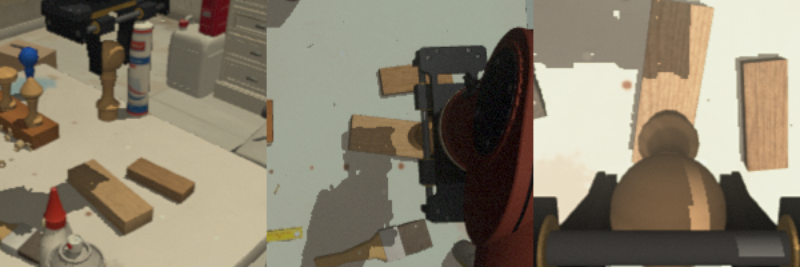

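The finial is held upright over the block. In the wrist view the foot is in line with the pine block's axis, and the oak stays clear. I'll lower it.

```bash

python3 -m inch '[{"rot":[0,0,0],"slide":[-0.008,0.003,0.06],"hand":-1},{"rot":[0,0,0],"slide":[-0.008,0.003,0.18],"hand":-1},{"rot":[0,0,0],"slide":[-0.008,0.003,0.34],"hand":-1},{"rot":[0,0,0],"slide":[-0.008,0.003,0.5],"hand":-1},{"rot":[0,0,0],"slide":[-0.008,0.003,0.66],"hand":-1},{"rot":[0,0,0],"slide":[-0.008,0.003,0.79],"hand":-1},{"rot":[0,0,0],"slide":[-0.008,0.003,0.86],"hand":-1},{"rot":[0,0,0],"slide":[-0.008,0.003,0.89],"hand":-1}]'
python3 -m inch '[{"rot":[0,0,0],"slide":[0,0,0.005],"hand":-1},{"rot":[0,0,0],"slide":[0,0,0.005],"hand":-1},{"rot":[0,0,0],"slide":[0,0,0.005],"hand":-1},{"rot":[0,0,0],"slide":[0,0,0.005],"hand":-1}]'
python3 - <<'E'
from h import *
go([468.8,-176,115.7],0)
E
```

```text
time: 8.6
position: [467.7, -176.8, 120.2]
tool_rot: [-0.001, 0.706, 0.708, -0.001]
contact_force: [-0.2, 0.1, -1.2]
grip_width: 46.5
grasp_force: 30.0
time: 8.93
position: [469.5, -177.2, 122.3]
tool_rot: [0.001, 0.706, 0.708, 0.001]
contact_force: [0.0, 0.1, -1.1]
grip_width: 46.5
grasp_force: 30.0
pos [ 469.5 -177.2  122.3] rotz 0.004 tiltfix [ 0.003 -0.    -0.   ] slide [ 0.0083 -0.0047  0.044 ] grip 46.5 30.0 F [ 0.   0.1 -1.1] t 8.93
```

```bash

python3 -m inch '[{"rot":[0,0,0],"slide":[0.004,0,0.01],"hand":-1},{"rot":[0,0,0],"slide":[0.004,0,0.02],"hand":-1},{"rot":[0,0,0],"slide":[0.004,0,0.02],"hand":-1},{"rot":[0,0,0],"slide":[0.004,0,0.02],"hand":-1}]'
python3 -m inch '[{"rot":[0,0,0],"slide":[0,0,0.005],"hand":-1},{"rot":[0,0,0],"slide":[0,0,0.01],"hand":-1},{"rot":[0,0,0],"slide":[0,0,0.01],"hand":-1},{"rot":[0,0,0],"slide":[0,0,0.01],"hand":-1}]'
python3 -m inch '[{"rot":[0,0,0],"slide":[0,0,0.003],"hand":-1},{"rot":[0,0,0],"slide":[0,0,0.006],"hand":-1},{"rot":[0,0,0],"slide":[0,0,0.006],"hand":-1},{"rot":[0,0,0],"slide":[0,0,0.006],"hand":-1}]'
```

```text
time: 9.27
position: [468.7, -176.5, 118.3]
tool_rot: [-0.0, 0.706, 0.708, -0.0]
contact_force: [0.4, -0.1, -1.3]
grip_width: 46.6
grasp_force: 30.0
time: 9.6
position: [468.7, -176.5, 116.8]
tool_rot: [-0.0, 0.706, 0.708, -0.0]
contact_force: [0.4, 0.4, -1.7]
grip_width: 46.6
grasp_force: 30.0
time: 9.93
position: [468.7, -176.5, 115.9]
tool_rot: [-0.0, 0.706, 0.708, -0.0]
contact_force: [-0.3, 0.7, -1.7]
grip_width: 46.7
grasp_force: 30.0
```

```bash

python3 -m inch '[{"rot":[0,0,0],"slide":[0,0,0.002],"hand":-1},{"rot":[0,0,0],"slide":[0,0,0.004],"hand":-1},{"rot":[0,0,0],"slide":[0,0,0.004],"hand":-1},{"rot":[0,0,0],"slide":[0,0,0.004],"hand":-1}]'
```

```text
time: 10.27
position: [468.9, -176.6, 115.5]
tool_rot: [0.0, 0.706, 0.708, 0.0]
contact_force: [-0.0, -0.0, 2.1]
grip_width: 46.6
grasp_force: 30.0
```

```bash

python3 -m inch '[{"rot":[0,0,0],"slide":[0,0,0.002],"hand":-1},{"rot":[0,0,0],"slide":[0,0,0.003],"hand":-1},{"rot":[0,0,0],"slide":[0,0,0.003],"hand":-1},{"rot":[0,0,0],"slide":[0,0,0.003],"hand":-1}]'
```

```text
time: 10.6
position: [469.1, -176.6, 115.5]
tool_rot: [0.0, 0.706, 0.708, 0.0]
contact_force: [-2.5, 0.3, 7.6]
grip_width: 46.7
grasp_force: 30.0
```

The foot has landed: force along z rose from -1.7 to +7.6 N. I'll ease off 0.4 mm and open slowly.

```bash

python3 -m inch '[{"rot":[0,0,0],"slide":[0,0,-0.0025],"hand":-1},{"rot":[0,0,0],"slide":[0,0,-0.0025],"hand":-1},{"rot":[0,0,0],"slide":[0,0,-0.0025],"hand":-1},{"rot":[0,0,0],"slide":[0,0,-0.0025],"hand":-1}]'
python3 -m inch '[{"rot":[0,0,0],"slide":[0,0,0],"hand":0.06},{"rot":[0,0,0],"slide":[0,0,0],"hand":0.07},{"rot":[0,0,0],"slide":[0,0,0],"hand":0.08},{"rot":[0,0,0],"slide":[0,0,0],"hand":0.09},{"rot":[0,0,0],"slide":[0,0,0],"hand":0.1},{"rot":[0,0,0],"slide":[0,0,0],"hand":0.11},{"rot":[0,0,0],"slide":[0,0,0],"hand":0.12},{"rot":[0,0,0],"slide":[0,0,0],"hand":0.13}]'
python3 -m inch '[{"rot":[0,0,0],"slide":[0,0,0],"hand":0.15},{"rot":[0,0,0],"slide":[0,0,0],"hand":0.17},{"rot":[0,0,0],"slide":[0,0,0],"hand":0.2},{"rot":[0,0,0],"slide":[0,0,0],"hand":0.23},{"rot":[0,0,0],"slide":[0,0,0],"hand":0.27},{"rot":[0,0,0],"slide":[0,0,0],"hand":0.31},{"rot":[0,0,0],"slide":[0,0,0],"hand":0.35},{"rot":[0,0,0],"slide":[0,0,0],"hand":0.4}]'
python3 -m inch '[{"rot":[0,0,0],"slide":[0,0,0],"hand":0.5},{"rot":[0,0,0],"slide":[0,0,0],"hand":0.6},{"rot":[0,0,0],"slide":[0,0,0],"hand":0.7},{"rot":[0,0,0],"slide":[0,0,0],"hand":0.8},{"rot":[0,0,0],"slide":[0,0,0],"hand":0.9}]'
python3 - <<'E'
from h import *
go([468.8,-176,240],0)
v=[bot.capture(n)["img"][...,::-1] for n in("scene","wrist")]
cv2.imwrite("pics/c6.png",cv2.resize(np.hstack([v[0][140:300,190:390],v[1][100:260,156:356]]),None,fx=2,fy=2))
E
```

```text
time: 10.93
position: [469.0, -176.6, 115.5]
tool_rot: [0.0, 0.706, 0.708, 0.0]
contact_force: [-1.3, 0.7, 5.0]
grip_width: 46.7
grasp_force: 30.0
time: 11.6
position: [468.6, -176.5, 115.0]
tool_rot: [-0.0, 0.706, 0.708, -0.0]
contact_force: [0.3, 1.1, -0.4]
grip_width: 49.0
grasp_force: 0.0
time: 12.27
position: [468.8, -176.5, 115.3]
tool_rot: [0.0, 0.706, 0.708, -0.0]
contact_force: [0.1, 0.3, 0.1]
grip_width: 59.1
grasp_force: 0.0
time: 12.68
position: [468.8, -176.5, 115.3]
tool_rot: [0.0, 0.706, 0.708, -0.0]
contact_force: [-0.5, -0.2, -1.1]
grip_width: 78.2
grasp_force: 0.0
pos [ 468.8 -176.5  115.3] rotz 0.004 tiltfix [ 0.  0. -0.] slide [ 3.500e-03  3.000e-04 -8.316e-01] grip 78.2 0.0 F [-0.5 -0.2 -1.1] t 12.68
```

View pics/c6.png

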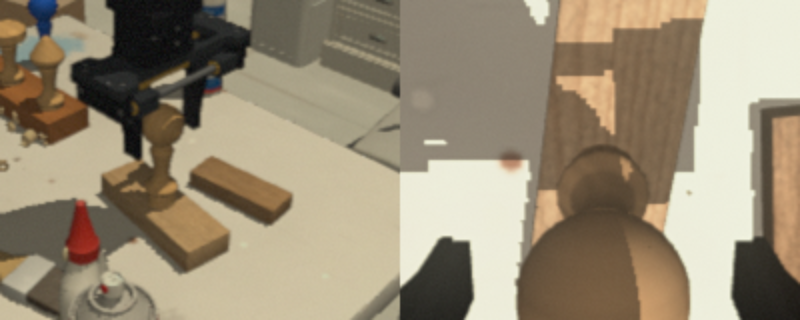

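The finial stands alone in the middle of the block, with the fingers open and clear on both sides. I'll retreat straight up and wait.

```bash

python3 -m inch '[{"rot":[0,0,0],"slide":[0,0,-0.03],"hand":1},{"rot":[0,0,0],"slide":[0,0,-0.1],"hand":1},{"rot":[0,0,0],"slide":[0,0,-0.2],"hand":1},{"rot":[0,0,0],"slide":[0,0,-0.35],"hand":1},{"rot":[0,0,0],"slide":[0,0,-0.5],"hand":1},{"rot":[0,0,0],"slide":[0,0,-0.65],"hand":1},{"rot":[0,0,0],"slide":[0,0,-0.8],"hand":1},{"rot":[0,0,0],"slide":[0,0,-0.9],"hand":1}]'
W='[{"rot":[0,0,0],"slide":[0,0,0],"hand":1},{"rot":[0,0,0],"slide":[0,0,0],"hand":1}]'; true
python3 -m inch '[{"rot":[0,0,0],"slide":[0,0,0],"hand":1},{"rot":[0,0,0],"slide":[0,0,0],"hand":1},{"rot":[0,0,0],"slide":[0,0,0],"hand":1},{"rot":[0,0,0],"slide":[0,0,0],"hand":1},{"rot":[0,0,0],"slide":[0,0,0],"hand":1},{"rot":[0,0,0],"slide":[0,0,0],"hand":1},{"rot":[0,0,0],"slide":[0,0,0],"hand":1},{"rot":[0,0,0],"slide":[0,0,0],"hand":1}]' >/dev/null
python3 - <<'E'
from h import *
cv2.imwrite("pics/s7.png",bot.capture("scene")["img"][...,::-1]);cv2.imwrite("pics/w7.png",bot.capture("wrist")["img"][...,::-1])
E
python3 -m inch '[{"rot":[0,0,0],"slide":[0,0,0],"hand":1},{"rot":[0,0,0],"slide":[0,0,0],"hand":1},{"rot":[0,0,0],"slide":[0,0,0],"hand":1},{"rot":[0,0,0],"slide":[0,0,0],"hand":1},{"rot":[0,0,0],"slide":[0,0,0],"hand":1},{"rot":[0,0,0],"slide":[0,0,0],"hand":1},{"rot":[0,0,0],"slide":[0,0,0],"hand":1},{"rot":[0,0,0],"slide":[0,0,0],"hand":1}]' >/dev/null
python3 -m inch '[{"rot":[0,0,0],"slide":[0,0,0],"hand":1},{"rot":[0,0,0],"slide":[0,0,0],"hand":1},{"rot":[0,0,0],"slide":[0,0,0],"hand":1},{"rot":[0,0,0],"slide":[0,0,0],"hand":1},{"rot":[0,0,0],"slide":[0,0,0],"hand":1},{"rot":[0,0,0],"slide":[0,0,0],"hand":1},{"rot":[0,0,0],"slide":[0,0,0],"hand":1},{"rot":[0,0,0],"slide":[0,0,0],"hand":1}]' >/dev/null
python3 -m inch '[{"rot":[0,0,0],"slide":[0,0,0],"hand":1},{"rot":[0,0,0],"slide":[0,0,0],"hand":1},{"rot":[0,0,0],"slide":[0,0,0],"hand":1},{"rot":[0,0,0],"slide":[0,0,0],"hand":1},{"rot":[0,0,0],"slide":[0,0,0],"hand":1},{"rot":[0,0,0],"slide":[0,0,0],"hand":1},{"rot":[0,0,0],"slide":[0,0,0],"hand":1},{"rot":[0,0,0],"slide":[0,0,0],"hand":1}]'
python3 - <<'E'
from h import *
s=bot.capture("scene")["img"][...,::-1]; w=bot.capture("wrist")["img"][...,::-1]
d=cv2.absdiff(s,cv2.imread("pics/s7.png"))[150:290,190:370]; print("scene change",d.max(),d.mean())
cv2.imwrite("pics/c7.png",cv2.resize(np.hstack([s[130:300,190:390],w[90:260,156:356]]),None,fx=2,fy=2))
E
```

```text
time: 13.45
position: [469.2, -177.1, 253.4]
tool_rot: [0.001, 0.707, 0.708, 0.001]
contact_force: [0.2, 0.4, -0.8]
grip_width: 86.9
grasp_force: 0.0
time: 16.22
position: [468.8, -176.5, 250.2]
tool_rot: [-0.0, 0.706, 0.708, -0.0]
contact_force: [0.1, -0.6, 0.7]
grip_width: 86.7
grasp_force: 0.0
scene change 76 1.4223015873015874
```

View pics/c7.png

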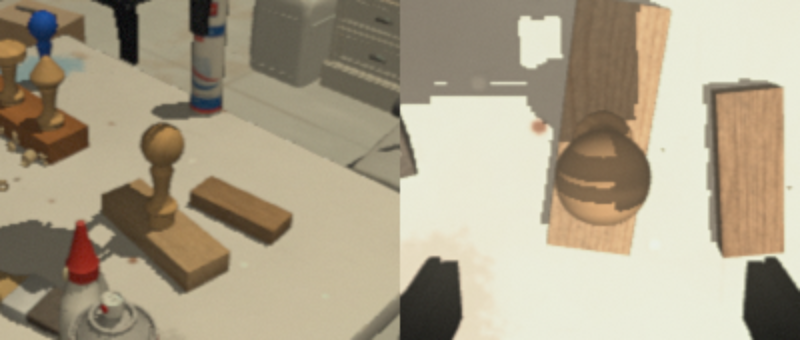

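The finial stands upright with the gripper clear of it, and the oak and the other finials are where they were. I'll check the centring numerically before handing in.

```bash
python3 - <<'E'
from h import *
s=bot.sense(); w=bot.capture("wrist"); sc=bot.capture("scene")
q=s["tool_rot"];T=np.eye(4);T[:3,:3]=R.from_quat([q[1],q[2],q[3],q[0]]).as_matrix();T[:3,3]=s["position"];T=T@w["hand_eye"]
print("ball",onz(w,(257.5,179),134,T).round(1),"scene",onz(sc,(190+162/2,130+145/2),134).round(1))
e=onz(w,(250.5,214.5),30,T); print("end",e.round(1),"pine",(e+85*np.array([.139,.99,0])).round(1))
print("pine scene",np.mean([onz(sc,(190+a/2,130+b/2),30) for a,b in((103,195),(138,180),(228,255),(190,275))],0).round(1))
a=sc["img"][150:290,190:370][...,::-1];b=cv2.imread("pics/s7.png")[150:290,190:370]
print("shift since 2.5 s",cv2.phaseCorrelate(np.float64(cv2.cvtColor(np.ascontiguousarray(a[35:80,60:100]),6)),np.float64(cv2.cvtColor(b[35:80,60:100],6))))
E
```

```text
ball [ 470.  -175.7  134. ] scene [ 466.7 -177.4  134. ]
end [ 460.5 -258.6   30. ] pine [ 472.4 -174.5   30. ]
pine scene [ 465.7 -180.6   30. ]
shift since 2.5 s ((-0.06546847316264603, 0.4511891379041195), 0.9781059573403125)
```

```bash
python3 -c "
from station import bot
print(bot.job_done())"
```

```text
the job is handed in; nothing more can be done
None
```

The ball finial now stands upright by itself in the middle of the pine block, within about 5 mm of its centre by camera; it stood on its own for over 2.5 s before I handed the job in, the other finials and the oak offcut look undisturbed, and no verdict came back.

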